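# Hook down the flap of the high bench cubby

### The job

Take the hook pole from its black rest, put its side-turned hook through the red eye on the closed white flap of the high blue cubby, and gently swing the flap down with the pole until it comes up against its rubber stops; pull it firmly home there for a moment, by feel, without straining it. Then unhook, leaving the flap down, and lay the pole back in its rest as it was. Work the flap with the pole only, never with the hand, and leave the other things on the bench where they are.

Things in the scene. Friction and masses are not known exactly. Their poses are not given: they have to be found in the camera images.
- tower: Blue socket tower fixed to the bench, 120 deep (x) x 260 wide (y) x 335 high; its upper half is a cubby shut by the flap on its -x side (front). Origin: centre of the underside. Two dark stop arms with round rubber tips stick out of the front 100 mm either side of the middle, 35 to 95 mm out, 201 mm high. Never touch tower or flap with the hand; over 20 N from the pole strains them.
- flap (a joint): Hinge angle of the white flap, rad: 0 = closed, upright; grows as its top swings to the tower's -x side and down. Flap 240 wide, 150 high, 10 thick, hinged below. It stays where left; 2 to 5 N at the eye moves it slowly; keep under 1.5 rad/s. Hand-set stops halt it between 0.72 and 1.16 rad, unmeasured. Home: held on the stops with over 8 N at the eye for 0.3 s or more (10 to 12 is right).
- flap_hinge (a point): Point on the hinge line at mid-width, 172 mm above the bench; its axes are the flap's: as the tower's when closed, z up the flap. The flap opens by turning about -y.
- eye (a point): Centre of the red ring (inner diameter 14, outer 27, bar 6 mm thick) standing off the outside of the flap, at (-32, 0, 132) mm from flap_hinge in the flap's frame. The hole runs along the flap's y (level, along the width), open from both sides; its centre is 22 mm from the flap's face.
- pole: Wooden hook pole, 0.18 to 0.29 kg, 14 x 14 mm square, from x = -127 to +157 mm. Origin: centre of its orange grip sleeve (56 long in x, 18 wide in y, 32 high in z, between black collars 24 wide and 36 high), near the balance point. x runs to the hook end; z up as it lies.
- pin (a point): Middle of the hook: a steel pin 8 mm thick that sticks out sideways (+y of the pole) at the pole's +x end, from the pole's side (y = 7) to its rounded tip at y = 42 mm. This point is at (150, 22, 0) mm in the pole's frame; the ring should sit about here.
- rest: Black fixed pole rest: base 220 x 80 x 10, forks at x = -85 and +85 mm, 52 wide, notch floor 50 mm above the bench, flaring prongs up to 74 mm; notch 20 mm wide at the bottom, 30 at the top. The pole lies in it with its origin 57 mm above the rest's origin (centre of the underside), its x along the rest's x.
- trainer: Yellow trainer board in a black tray, 210 x 200 x 32, fixed; it lies on the opposite side from the pole rest. Origin: centre of its underside.
- module: Loose small yellow circuit module, 85 x 65 x 30. Origin: centre of its underside. Leave it alone.
- multimeter: Loose orange multimeter, 130 x 70 x 36. Origin: centre of its underside. Leave it alone.
- screwdriver: Loose screwdriver lying on the bench. Leave it alone.
- jar: Loose jar, 56 diameter, 70 high. Origin: centre of its underside. Leave it alone.
- mug: Loose blue mug, 76 diameter, 85 high. Origin: centre of its underside. Leave it alone.
There are look-alikes about, which are no part of the job. Leave any green look-alike of the rest alone.

How it is judged:
By the outcome, as a careful person would: the job done as asked, in the order asked, and still so for the second after the job is handed in, with the robot touching nothing.
It also fails if it takes over 72 s, if anything falls off the work surface, if the arm or the gripper's body presses on something with over 40 N, if the wrist force passes 120 N, or if a joint passes its speed limit or range.

### The arm

A 7-joint arm with a two-finger parallel gripper is mounted at the origin on the work surface. World frame = base frame: x ahead of the robot, y to its left, z up, the work surface at z = 0. Lengths are in mm, angles in rad, forces in N, time in s.
With the tool pointing down it reaches from about 350 to 900 mm from the base axis. Payload 7.2 kg.
Tool frame: the origin (TCP) lies midway between the tips of the shut fingers; the grasp point (between the pads) lies 19 mm behind it; z points along the fingers, y is the line along which they close (so a half turn about z gives the same grasp; the last joint's range is limited). The gripper opens to 88 mm and grips with 3 to 60 N. Pads are 20 mm wide; open, the fingers measure 115 mm over their backs; the gripper's body (75 mm by 178 mm) begins 61 mm behind the grasp point.
Start: joints at [-1.279, 0.411, -0.013, 1.596, 0.006, 1.134, -0.082], TCP at [220.064, 584.979, 222.653] pointing down, gripper open.
Joint ranges: [-2.95, 2.95], [-0.29, 1.99], [-1.47, 1.44], [0.14, 2.54], [-1.03, 4.17], [0.13, 1.85], [-2.86, 2.86]. Speed limits (rad/s): [2.39, 2.39, 3.01, 3.01, 3.14, 3.14, 3.14].

### API

Orientations are given as a rotation vector (axis times angle).
In Python, from cell import env, imaging, workorder, spotter gives the robot as it stands.
- The arm moves only by the tool carry_out, never from a script. Its argument "deltas" is a list of rows, each a list of 3 entries, a list of its own where there are three numbers: the opening, from -1 (shut) to 1 (fully open), then the shift along the tool's x, y, z in units of 30 mm (1.0 is 30 mm), then the turn about the tool's z in units of 6 degrees (1.0 is 6 degrees). A call has 1 to 8 rows; each row is the pose to reach, as a shift and turn from the pose commanded when the call began, along the tool's axes at that moment; what a row does not reach only later rows make up. A row lasts 1/12 s, in which the tool goes at most 41.7 mm and 7.16 degrees, less where a joint would pass 70% of its speed; a pose out of reach is approached as far as the arm can. A call with a gripper value outside its range is refused whole. The fingers move at their own pace and stop on an object; "grip_force" is the grip in N (left out, the last holds). Time passes only in rows, so rows that repeat a pose let the fingers close. It gives the time, the measured TCP pose, the force, the opening and the grip force at its end, in the units of the state.
- env.get_state(): the state, without advancing time (a new reading comes with each control period).
- imaging.read_camera(name): name is "side" or "top" or "wrist"; returns (picture, depth): 400x640x3 uint8, red, green, blue; 400x640 float32, mm along the optical axis (not along the pixel's ray), 0 where there is no reading.
- imaging.camera_params(name): a dict with "intrinsics" (3x3 intrinsics, pixels), "xyz" and "rotation" of the camera in the world. Camera axes: x right, y down, z forward; pixel columns grow to the right and rows downward; lengths in mm; the calibration is good to about 2 mm. A picture is of the moment at which its call begins: read the wrist's pose just before it. camera_params takes no time and is no camera call; for the wrist camera it gives the pose at the moment of the call.
- workorder.sign_off(): hands the job in; it is judged then, once.
Trained networks look in the newest picture that a camera, given by its name, has taken for a name from the list of things; names that differ only in an ending like _2 or _b are one class to them, and where a whole thing is asked for, a point or a joint stands for the part that bears it (a point fixed in the world has none). Each returns a list of dicts, best first, with "conf" (0 to 1); they miss things now and then, are a little off and sometimes report something else, mostly with a low value. They report only what shows in the picture. A call takes as long as a camera call. They do not tell look-alikes from the thing itself.
- spotter.outline_of(camera, name): "mask" (400x640 bool, what is visible of it) and "box" ([left, top, width, height] in pixels, round what is visible of it).
The state is a dict: "time": time; "qpos": joint angles; "qd": joint speeds; "joint_torque": joint torques, N m; "position": TCP position; "ee_rot": TCP orientation; "contact_force": force on the tool from outside, world axes, zero at the start; "wrist_torque": the same for the moment, N m; "width": finger opening in mm; "grasp_force": force on a finger pad.
Only numpy, scipy, OpenCV 4.12 (cv2) and the standard library are available. Lean on these libraries where they do the work, as an engineer would, in place of code of your own. Each camera call takes 0.05 s, during which the arm holds its last target. There are 200 camera calls.

## Working session

There is one attempt and no reset: what is moved stays moved. The work goes in short steps, Python scripts to look and compute and a tool call to move; the robot and the scene stay as the last step left them, time stands still between calls to the robot, and variables do not carry over. Pictures are saved under pics/ and viewed, at most 13 in all, crops included, and the job is handed in when it is done.

Besides the shell and the picture viewer there is one more tool, called after "Request:" as a command line: name --argument value ..., lists and objects as JSON in quotes. carry_out: Moves the arm, as the interface text tells. Its arguments: {"type":"object","properties":{"deltas":{"type":"array","items":{"type":"array"}},"grip_force":{"type":"number"}},"required":["deltas"]}

```bash
ls; mkdir -p pics
python3 - <<'E'
from cell import env, imaging, workorder, spotter
import cv2,numpy as np
for c in ["side","top"]:
    p,d=imaging.read_camera(c); cv2.imwrite(f"pics/{c}0.png",p[:,:,::-1]); np.savez(f"{c}0.npz",p=p,d=d,**imaging.camera_params(c))
    q=imaging.camera_params(c); print(c,q)
print(env.get_state())
E
```

```text
pics
side {'intrinsics': array([[471.58247929,   0.        , 323.94288401],
       [  0.        , 471.58247929, 198.90231875],
       [  0.        ,   0.        ,   1.        ]]), 'xyz': array([  61.78569286, -777.1370402 , 1308.69922536]), 'rotation': array([-2.3912663 ,  0.63339145, -0.2374294 ])}
top {'intrinsics': array([[476.41661611,   0.        , 322.39558262],
       [  0.        , 476.41661611, 192.63631843],
       [  0.        ,   0.        ,   1.        ]]), 'xyz': array([ 273.44049621,    8.53573588, 1682.25271434]), 'rotation': array([-2.14784255,  2.10190544, -0.17630971])}
{'time': 0.1, 'qpos': array([-1.27917515,  0.41182565, -0.01274343,  1.59697127,  0.00558709,
        1.13427169, -0.08224075]), 'qd': array([-7.12163448e-05, -2.29140142e-03, -1.08037150e-04, -2.51764468e-03,
       -1.30089951e-03,  1.20949546e-03, -1.76985342e-03]), 'joint_torque': array([ 3.01829583e-03, -5.89100254e+01,  6.43700548e-01, -2.91708809e+01,
       -5.38638316e-02,  1.45294896e-02,  5.39095561e-05]), 'position': array([219.92069749, 584.54213564, 221.88494297]), 'ee_rot': array([-5.62118476e-01, -3.09070912e+00,  2.24485393e-03]), 'contact_force': array([ 0.27858059,  0.00608442, -0.80380451]), 'wrist_torque': array([-0.06863693,  0.02772617,  0.00956241]), 'grasp_force': 0.0, 'width': 87.93065444525976}
```

View pics/side0.png

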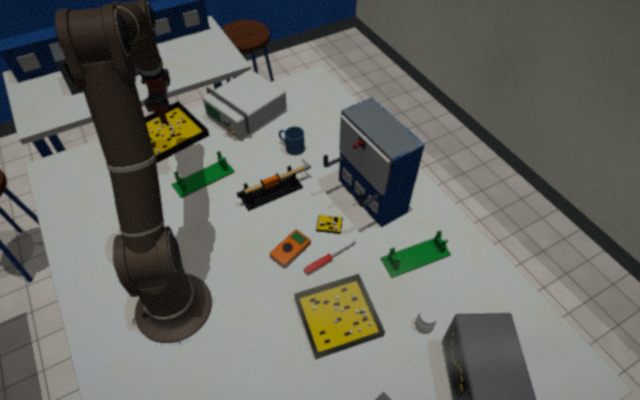

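View pics/top0.png

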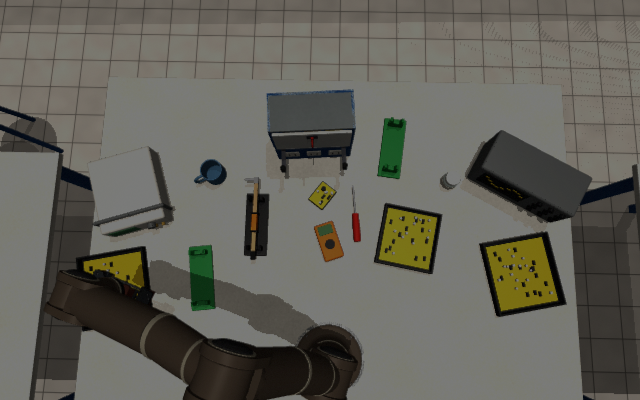

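Candidates for the rest (top view): a black rest with the pole at (256,224), and green look-alikes at (202,278) and (392,148). The black one is the match. The pole runs along world +x with its pin pointing left (+y) at (250,181). The red eye is at (312,142), and the tower front faces down the image (-x).

```bash
cat > h.py <<'E'
import numpy as np, cv2
from scipy.spatial.transform import Rotation as R
def pts(p,d,q,mask=None):
    """world points (N,3) and pixels for masked pixels with depth"""
    m=(d>0) if mask is None else (mask&(d>0))
    v,u=np.nonzero(m); z=d[v,u]; K=q["intrinsics"]
    c=np.stack([(u-K[0,2])/K[0,0]*z,(v-K[1,2])/K[1,1]*z,z],1)
    return c@R.from_rotvec(q["rotation"]).as_matrix().T+q["xyz"], np.stack([u,v],1)
def yaw(P):
    """long-axis direction of xy points, via minimum-area rectangle"""
    return cv2.minAreaRect(P[:,:2].astype(np.float32))
E
python3 - <<'E'
from h import *
from cell import imaging, spotter
for c in ["top","side"]:
    p,d=imaging.read_camera(c);q=imaging.camera_params(c)
    for n in ["pole","pin","rest","eye","flap","tower","mug"]:
        for o in spotter.outline_of(c,n)[:2]:
            P,_=pts(p,d,q,o["mask"])
            if len(P)<3: print(c,n,o["conf"],o["box"]);continue
            print(c,n,round(o["conf"],2),o["box"],np.median(P,0).round(),np.percentile(P,5,axis=0).round(),np.percentile(P,95,axis=0).round())
            if n in("tower","rest","pole") : print("   rect",yaw(P))
    P,u=pts(p,d,q); r=p[u[:,1],u[:,0]].astype(int)
    m=(r[:,0]>90)&(r[:,1]<60)&(r[:,2]<60)&(P[:,2]>200)&(P[:,0]>500)
    print("red",m.sum(),P[m].mean(0),P[m].min(0),P[m].max(0))
    m=(r[:,0]>120)&(r[:,1]>50)&(r[:,1]<140)&(r[:,2]<60)&(P[:,2]>50)&(P[:,2]<90)&(P[:,1]>100)
    print("orange",m.sum(),np.median(P[m],0),yaw(P[m]))
    if c=="top":
        m=(P[:,2]>325)&(P[:,2]<345)&(P[:,0]>500)&(abs(P[:,1])<250); print("towertop",P[m].min(0),P[m].max(0),yaw(P[m]))
        m=(P[:,2]>45)&(P[:,2]<80)&(P[:,0]>300)&(P[:,0]<700)&(P[:,1]>150)&(P[:,1]<300); print("polepts",yaw(P[m]),P[m].min(0),P[m].max(0))
E
```

```text
top pole 0.59 [244.5, 175.9, 12.2, 83.9] [463. 259.  63.] [341. 251.  10.] [604. 277.  75.]
   rect ((469.34619140625, 268.80535888671875), (283.1070861816406, 46.95664596557617), 2.8270702362060547)
top pin 0.85 [244.5, 178.0, 16.0, 83.7] [456. 260.  62.] [342. 252.   8.] [604. 281.  75.]
top rest 0.77 [246.7, 194.7, 23.4, 59.5] [450. 247.   9.] [357. 224.   2.] [543. 296.  67.]
   rect ((453.9856262207031, 260.0370788574219), (80.40789794921875, 214.69863891601562), 89.56676483154297)
top rest 0.62 [377.9, 120.5, 28.5, 57.4] [ 739. -217.   10.] [ 641. -256.    1.] [ 829. -180.   56.]
   rect ((743.7015380859375, -220.5254364013672), (85.25139617919922, 230.19752502441406), 83.66201782226562)
top eye 0.95 [273.4, 130.8, 78.4, 17.3] [692.  60. 269.] [683. -45. 175.] [701. 168. 324.]
top flap 0.7 [273.5, 127.5, 80.1, 22.7] [692.  62. 270.] [683. -45. 176.] [701. 170. 324.]
top tower 0.94 [265.5, 89.5, 91.3, 67.2] [725.  63. 331.] [686. -51.  82.] [810. 180. 338.]
   rect ((737.615234375, 80.8907699584961), (166.26524353027344, 291.8213806152344), 3.772521734237671)
top mug 0.76 [197.4, 160.5, 29.7, 24.6] [628. 426.  31.] [595. 379.  -2.] [663. 467.  84.]<stdin>:13: RuntimeWarning: Mean of empty slice.
  ret = um.true_divide(
Traceback (most recent call last):
ValueError: zero-size array to reduction operation minimum which has no identity
```

Run:
```python
from h import *
for c in ["top","side"]:
    z=np.load(f"{c}0.npz"); p,d=z["p"],z["d"]; q={k:z[k] for k in("intrinsics","xyz","rotation")}
    hsv=cv2.cvtColor(p,cv2.COLOR_RGB2HSV)
    P,u=pts(p,d,q); h=hsv[u[:,1],u[:,0]].astype(int)
    m=((h[:,0]<5)|(h[:,0]>174))&(h[:,1]>140)&(P[:,2]>240)&(P[:,0]>500)&(abs(P[:,1]-65)<100)
    print(c,"red",m.sum()); print(P[m].mean(0),P[m].min(0),P[m].max(0),u[m].mean(0)) if m.any() else 0
    m=(h[:,0]>5)&(h[:,0]<20)&(h[:,1]>200)&(P[:,2]>50)&(P[:,2]<90)&(abs(P[:,1]-260)<40)
    if m.any(): print("orange",m.sum(),np.median(P[m],0),P[m].min(0),P[m].max(0),yaw(P[m]))
    m=(P[:,2]>325)&(P[:,2]<345)&(P[:,0]>600)&(abs(P[:,1]-65)<200)
    print("towertop",m.sum(),P[m].min(0),P[m].max(0),yaw(P[m]),np.median(P[m],0))
    m=(P[:,2]>52)&(P[:,2]<80)&(P[:,0]>300)&(P[:,0]<700)&(abs(P[:,1]-260)<50)
    A=P[m];print("pole",m.sum(),yaw(A),A.min(0),A.max(0))
    m=(abs(P[:,2]-62)<8)&(P[:,0]>300)&(P[:,0]<620)&(abs(P[:,1]-260)<14)
    print("axis fit",np.polyfit(P[m][:,0],P[m][:,1],1),P[m][:,0].max())
    f=(P[:,2]>190)&(P[:,2]<320)&(abs(P[:,1]-65)<100)&(P[:,0]>650)&(P[:,0]<720)&(h[:,1]<80)
    if f.sum()>20: print("flapface",np.linalg.lstsq(np.c_[P[f][:,1],P[f][:,2]-300,np.ones(f.sum())],P[f][:,0],rcond=None)[0])
```

```text
top red 25
[672.97164048  60.62162124 310.19901558] [656.32873407  56.1699602  289.56223974] [687.76920684  66.72719484 321.23358748] [311.68 140.84]
orange 97 [455.93498919 258.41666129  70.45709133] [428.65037548 250.44091331  50.51566909] [480.50759815 269.45387258  79.44038038] ((454.5121765136719, 260.0555114746094), (51.9799690246582, 18.586898803710938), 1.1140424013137817)
towertop 3482 [683.98094422 -67.0507359  325.01711407] [829.35736863 197.76641154 344.82693703] ((754.8431396484375, 65.59707641601562), (137.4290008544922, 260.2195129394531), 3.6677298545837402) [758.08641164  65.69613275 333.64244545]
pole 515 ((470.03717041015625, 260.7898254394531), (283.3337097167969, 56.78693389892578), 4.275140762329102) [328.28652819 236.07272227  52.00471906] [611.83166813 299.31041495  79.55515838]
axis fit [1.03917840e-03 2.59462047e+02] 611.8316681334179
flapface [-6.57119551e-02  2.87506546e-03  6.95100565e+02]
side red 36
[673.7926275   62.43715226 304.90060809] [653.16018882  54.49104403 263.452635  ] [687.69086291  93.4266088  320.57105124] [358.05555556 143.77777778]
orange 101 [452.31937144 255.73138792  65.70487483] [371.81339231 243.64806573  50.20361177] [530.09358343 266.04836063  77.9366139 ] ((450.9986267089844, 255.01890563964844), (22.096019744873047, 158.28147888183594), 89.7662353515625)
towertop 2664 [677.85427277 -65.86378156 325.02136784] [2031.55424206  249.8904929   344.96198644] ((1358.4063720703125, 91.47933197021484), (1354.375244140625, 268.2383117675781), 2.1005654335021973) [757.82093764  64.92351313 334.54375171]
pole 532 ((467.10540771484375, 263.6572570800781), (283.33349609375, 64.73818969726562), 5.089522838592529) [325.26821231 233.94165478  52.1549938 ] [609.6176756  308.04931965  78.06148735]
axis fit [3.38147513e-03 2.58776725e+02] 609.6176756036627
flapface [-6.48801463e-02 -3.98975849e-03  6.92574221e+02]
```

Request:
carry_out --deltas '[[1,[0,0,-1],0],[1,[0,0,-2],0]]'

```text
time: 0.67
position: [219.7, 583.8, 281.6]
ee_rot: [-0.562, -3.09, 0.007]
contact_force: [-0.1, 0.6, 1.2]
width: 87.8
grasp_force: 0.0
```

Request:
carry_out --deltas '[[1,[-11.1,-7.35,0],-3.43],[1,[-11.1,-7.35,0],-3.43],[1,[-11.1,-7.35,0],-3.43],[1,[-11.1,-7.35,0],-3.43],[1,[-11.1,-7.35,0],-3.43],[1,[-11.1,-7.35,0],-3.43],[1,[-11.1,-7.35,0],-3.43],[1,[-11.1,-7.35,0],-3.43]]'

```text
time: 1.33
position: [416.3, 313.0, 283.0]
ee_rot: [0.001, 3.141, 0.001]
contact_force: [0.8, 0.4, -0.1]
width: 87.7
grasp_force: 0.0
```

Run:
```python
from cell import env
s=env.get_state(); print(s["time"],s["position"],s["ee_rot"],s["qpos"])
```

```text
1.3333 [416.28008299 313.03160958 283.04399304] [9.26381973e-04 3.14102004e+00 1.09855194e-03] [-0.8122354   0.18102795  0.08702762  1.76856462 -0.0169979   1.19182745
  0.84985865]
```

Request:
carry_out --deltas '[[1,[-1.26,-1.77,0],0],[1,[-1.26,-1.77,0],0],[1,[-1.26,-1.77,0],0],[1,[-1.26,-1.77,0],0]]'

```text
time: 1.67
position: [453.9, 260.6, 282.8]
ee_rot: [0.006, 3.141, 0.0]
contact_force: [-0.8, 0.5, 1.3]
width: 87.4
grasp_force: 0.0
```

Run:
```python
from h import *
from cell import env,imaging
s=env.get_state(); print(s["time"],s["position"],s["ee_rot"])
q=imaging.camera_params("wrist"); p,d=imaging.read_camera("wrist"); print(q)
cv2.imwrite("pics/w1.png",p[:,:,::-1])
hsv=cv2.cvtColor(p,cv2.COLOR_RGB2HSV); P,u=pts(p,d,q); h=hsv[u[:,1],u[:,0]].astype(int)
m=(h[:,0]>5)&(h[:,0]<16)&(h[:,1]>200)&(P[:,2]>66)&(P[:,2]<80)
A=P[m]; print("orange",m.sum(),np.median(A,0),A.min(0),A.max(0),yaw(A))
m=(P[:,2]>59)&(P[:,2]<80)&(abs(P[:,1]-260)<25)&(P[:,0]>300)&(P[:,0]<640); A=P[m]
print("top z",np.percentile(A[:,2],[5,50,95])); 
m&=(abs(P[:,1]-260)<12); print(np.polyfit(P[m][:,0]-454,P[m][:,1],1),P[m][:,0].min(),P[m][:,0].max())
```

```text
1.6667 [453.87417238 260.56506617 282.84414164] [6.24546893e-03 3.14130086e+00 4.94511869e-04]
{'intrinsics': array([[319.66927187,   0.        , 321.32271368],
       [  0.        , 319.66927187, 200.52803077],
       [  0.        ,   0.        ,   1.        ]]), 'xyz': array([369.43535955, 260.37874787, 445.6473431 ]), 'rotation': array([2.06117916, 2.05642249, 0.31234179])}
orange 1 [429.56248616 260.952819    73.55000153] [429.56248616 260.952819    73.55000153] [429.56248616 260.952819    73.55000153] ((429.5625, 260.95281982421875), (0.0, 0.0), 0.0)
top z [62.92138297 65.653084   75.27285335]
[4.15200080e-03 2.61765052e+02] 323.13326420735433 607.6935189892042
```

View pics/w1.png

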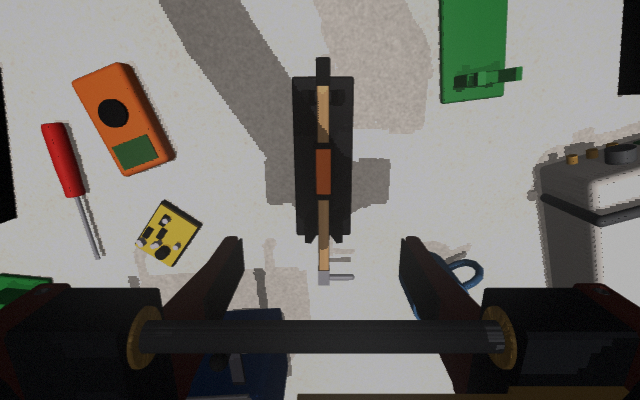

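The black rest holds the pole: sleeve at (322,172), hook at (335,277) pointing right (+y). The green look-alike is off at (472,60), so the choice is confirmed. Descending.

Request:
carry_out --deltas '[[1,[-0.33,0.03,1.3],0],[1,[-0.33,0.03,2.6],0],[1,[-0.33,0.03,3.9],0],[1,[-0.33,0.03,5.2],0],[1,[-0.33,0.03,6.5],0],[1,[-0.33,0.03,7.4],0],[1,[-0.33,0.03,7.9],0],[1,[-0.33,0.03,8.15],0]]'

```text
time: 2.38
position: [460.5, 263.8, 35.4]
ee_rot: [0.004, -3.138, 0.002]
contact_force: [-0.6, -0.0, -0.1]
width: 87.6
grasp_force: 0.0
```

Request:
carry_out --deltas '[[0,[0,0,0],0],[-1,[0,0,0],0],[-1,[0,0,0],0],[-1,[0,0,0],0],[-1,[0,0,0],0],[-1,[0,0,0],0],[-1,[0,0,0],0],[-1,[0,0,0],0]]' --grip_force 50

```text
time: 3.05
position: [463.2, 262.7, 38.5]
ee_rot: [0.001, 3.141, 0.001]
contact_force: [0.3, 0.6, -0.1]
width: 38.1
grasp_force: 0.0
```

Request:
carry_out --deltas '[[-1,[0,0,0],0],[-1,[0,0,0],0],[-1,[0,0,0],0],[-1,[0,0,0],0],[-1,[0,0,0],0],[-1,[0,0,0],0]]'

```text
time: 3.55
position: [463.1, 262.6, 38.1]
ee_rot: [-0.001, -3.142, 0.0]
contact_force: [0.2, -0.1, 0.4]
width: 17.4
grasp_force: 50.0
```

Run:
```python
from cell import env
s=env.get_state(); print({k:s[k] for k in("time","position","ee_rot","contact_force","wrist_torque","width","grasp_force")})
```

```text
{'time': 3.55, 'position': array([463.07152992, 262.63895099,  38.14810279]), 'ee_rot': array([-8.73236332e-04, -3.14158515e+00,  2.79715057e-05]), 'contact_force': array([ 0.19680723, -0.1441322 ,  0.41660449]), 'wrist_torque': array([0.00159242, 0.11250622, 0.06224019]), 'width': 17.38278482181001, 'grasp_force': 49.9988454580307}
```

Request:
carry_out --deltas '[[-1,[0,0,-0.3],0],[-1,[0,0,-1],0],[-1,[0,0,-2],0],[-1,[0,0,-3.1],0],[-1,[0,0,-4.3],0],[-1,[0,0,-5.5],0],[-1,[0,0,-6.7],0],[-1,[0,0,-7.7],0]]' --grip_force 60

```text
time: 4.22
position: [463.0, 262.4, 272.4]
ee_rot: [0.002, 3.14, 0.002]
contact_force: [1.1, 0.8, -2.3]
width: 17.7
grasp_force: 60.0
```

Request:
carry_out --deltas '[[-1,[0,-0.6,-0.53],0],[-1,[0,-1.7,-0.53],0],[-1,[0,-2.9,-0.53],-0.2],[-1,[0,-4.1,-0.53],-0.4],[-1,[0,-5.3,-0.53],-0.6],[-1,[0,-6.5,-0.53],-0.6],[-1,[0,-7.7,-0.53],-0.6],[-1,[0,-8.6,-0.53],-0.6]]'

```text
time: 4.88
position: [462.0, 1.3, 285.6]
ee_rot: [-0.094, 3.14, -0.0]
contact_force: [-0.2, 0.0, -1.8]
width: 17.7
grasp_force: 60.0
```

Request:
carry_out --deltas '[[-1,[-0.3,-0.65,0],0],[-1,[-0.8,-0.65,0],0],[-1,[-1.2,-0.65,0],0],[-1,[-1.5,-0.65,0],0],[-1,[-1.5,-0.65,0],0],[-1,[-1.5,-0.65,0],0]]'

```text
time: 5.38
position: [508.7, -11.9, 284.8]
ee_rot: [0.098, -3.139, 0.0]
contact_force: [0.5, -0.1, -2.5]
width: 17.9
grasp_force: 60.0
```

```bash
cat > look.py <<'E'
import sys
from h import *
from cell import env,imaging
t=sys.argv[1]
s=env.get_state(); print({k:np.round(s[k],3) for k in("time","position","ee_rot","contact_force","wrist_torque","width")})
for c in sys.argv[2:]:
    q=imaging.camera_params(c); p,d=imaging.read_camera(c); np.savez(f"{c}{t}.npz",p=p,d=d,**q)
    if c=="side": p=cv2.resize(p[100:220,250:430],None,fx=4,fy=4,interpolation=cv2.INTER_CUBIC)
    p=cv2.convertScaleAbs(p,alpha=1.6)
    cv2.imwrite(f"pics/{c}{t}.png",p[:,:,::-1])
E
python3 look.py 2 side wrist top
```

```text
{'time': np.float64(5.383), 'position': array([508.662, -11.856, 284.842]), 'ee_rot': array([ 0.098, -3.139,  0.   ]), 'contact_force': array([ 0.514, -0.118, -2.484]), 'wrist_torque': array([ 0.081, -0.029, -0.017]), 'width': np.float64(17.876)}
```

View pics/side2.png

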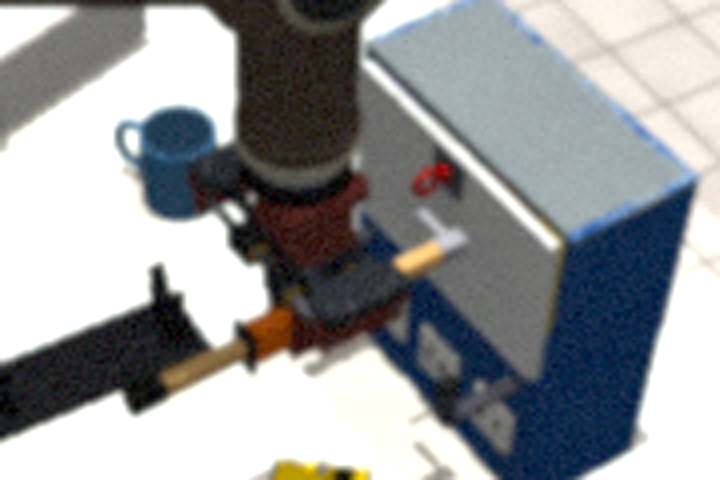

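View pics/wrist2.png

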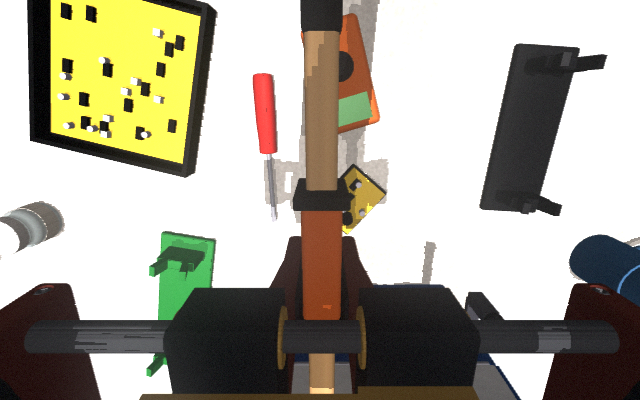

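The side crop shows the red eye at about (432,178), and the pin pointing at it from head (452,238) to tip (424,212). The pole is level in the grip. Next I measure both in the same camera.

```bash
cat > m.py <<'E'
from h import *
def proj(X,q):
    c=(np.atleast_2d(X)-q["xyz"])@R.from_rotvec(q["rotation"]).as_matrix(); K=q["intrinsics"]
    return np.c_[K[0,0]*c[:,0]/c[:,2]+K[0,2],K[1,1]*c[:,1]/c[:,2]+K[1,2]]
E
python3 - <<'E'
from m import *
pos=np.array([508.66,-11.86,284.84]); a=np.deg2rad(3.6); M=np.array([[np.cos(a),-np.sin(a),0],[np.sin(a),np.cos(a),0],[0,0,1]])
O=pos+[0,0,19]-M@[11,0,0]
for c in ["side","top"]:
    z=np.load(f"{c}2.npz"); p,d=z["p"],z["d"]; q={k:z[k] for k in("intrinsics","xyz","rotation")}
    P,u=pts(p,d,q); hsv=cv2.cvtColor(p,cv2.COLOR_RGB2HSV)[u[:,1],u[:,0]].astype(int)
    m=((hsv[:,0]<8)|(hsv[:,0]>172))&(hsv[:,1]>120)&(P[:,0]>630)&(P[:,2]>270)&(abs(P[:,1]-61)<40)
    print(c,"red",m.sum(),np.median(P[m],0),u[m].min(0),u[m].max(0)); print(np.c_[u[m],P[m]].round().astype(int)[np.argsort(P[m][:,0])].tolist())
    print("pred head/mid/tip px",proj(O+np.array([[150,0,0],[150,22,0],[150,42,0],[157,0,7]])@M.T,q).round(1).tolist(), "eye px",proj([[667.5,60.5,304],[654,60.5,304],[667.5,60.5,317.5]],q).round(1).tolist())
    m=(P[:,0]>560)&(P[:,0]<675)&(P[:,2]>270)&(P[:,2]<330)&(abs(P[:,1]-5)<50)
    A=np.c_[u[m],P[m],hsv[m][:,1]]; A=A[A[:,2]>625]; print(A.round().astype(int).tolist())
    if c=="side":
        m=(P[:,0]>560)&(P[:,0]<630)&(P[:,2]>270)&(P[:,2]<330)&(abs(P[:,1])<25); print("pole z slope",np.polyfit(P[m][:,0],P[m][:,2],1))
E
```

```text
side red 45 [675.05358016  61.33613369 306.67083689] [353 140] [362 148]
[[353, 146, 653, 59, 309], [353, 145, 656, 63, 308], [354, 147, 657, 59, 303], [354, 144, 657, 60, 314], [354, 145, 658, 60, 309], [354, 146, 658, 61, 305], [354, 148, 659, 61, 296], [355, 143, 661, 60, 316], [355, 144, 661, 61, 312], [355, 148, 661, 59, 296], [355, 147, 663, 61, 298], [356, 147, 665, 60, 298], [356, 143, 667, 63, 311], [356, 142, 667, 65, 313], [357, 142, 667, 60, 318], [357, 147, 668, 58, 297], [357, 143, 669, 62, 311], [357, 146, 670, 62, 298], [358, 142, 671, 60, 316], [358, 143, 674, 64, 307], [358, 146, 674, 63, 295], [358, 144, 674, 64, 303], [358, 141, 675, 66, 313], [359, 144, 675, 59, 306], [359, 142, 677, 62, 311], [359, 143, 677, 62, 307], [359, 145, 677, 62, 299], [358, 145, 677, 67, 294], [360, 144, 679, 60, 304], [360, 142, 679, 61, 311], [360, 145, 680, 60, 299], [359, 141, 680, 68, 309], [360, 143, 681, 63, 304], [361, 144, 683, 60, 301], [362, 144, 684, 56, 305], [362, 142, 685, 58, 311], [356, 144, 685, 88, 277], [361, 141, 685, 64, 310], [362, 143, 685, 58, 307], [361, 140, 6
[... 3984 characters left out ...]
33, 148, 653, -3, 308, 3], [334, 148, 652, -6, 309, 5], [335, 148, 652, -9, 310, 3], [336, 148, 651, -12, 315, 37], [327, 149, 650, 14, 304, 3], [328, 149, 650, 11, 304, 6], [329, 149, 650, 8, 306, 3], [330, 149, 650, 5, 307, 6], [331, 149, 650, 3, 308, 3], [332, 149, 649, 0, 312, 3], [333, 149, 649, -3, 310, 5], [334, 149, 648, -6, 315, 8], [335, 149, 648, -9, 316, 3], [336, 149, 649, -12, 310, 18], [327, 150, 646, 14, 307, 8], [328, 150, 647, 11, 304, 22], [329, 150, 647, 8, 305, 17], [330, 150, 648, 5, 301, 18], [331, 150, 646, 2, 311, 17], [332, 150, 646, -1, 312, 16], [333, 150, 646, -3, 310, 16], [334, 150, 647, -6, 308, 12], [335, 150, 646, -9, 312, 16], [336, 150, 645, -12, 314, 13]]
```

Request:
carry_out --deltas '[[-1,[-0.4,0,0],0],[-1,[-0.77,0,0],0],[-1,[-0.77,0.2,0],0],[-1,[-0.77,0.35,0],0],[-1,[-0.77,0.45,0],0],[-1,[-0.77,0.45,0],0],[-1,[-0.77,0.45,0],0]]'

```text
time: 6.12
position: [530.9, 3.2, 285.0]
ee_rot: [0.099, -3.14, -0.0]
contact_force: [-1.2, 0.1, -2.3]
width: 17.9
grasp_force: 60.0
```

```bash
python3 look.py 3 side top
python3 - <<'E'
import numpy as np,cv2
p=np.load("top3.npz")["p"]; a=cv2.convertScaleAbs(cv2.resize(p[125:165,295:345],None,fx=8,fy=8,interpolation=cv2.INTER_CUBIC),alpha=1.6)
b=cv2.imread("pics/side3.png")[100:300,340:540]; b=cv2.resize(b,(320,320),interpolation=cv2.INTER_CUBIC)
cv2.imwrite("pics/c3.png",np.hstack([a[:,:,::-1],b]))
E
```

```text
{'time': np.float64(6.117), 'position': array([530.909,   3.205, 285.047]), 'ee_rot': array([ 0.099, -3.14 , -0.   ]), 'contact_force': array([-1.21 ,  0.074, -2.253]), 'wrist_torque': array([ 0.053, -0.052,  0.016]), 'width': np.float64(17.888)}
```

View pics/c3.png

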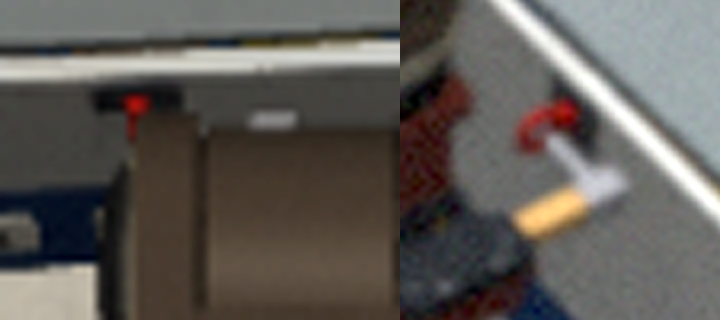

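The tip sits right at the ring mouth: extrapolated along the pin it meets the ring plane at about (538,130), and the eye centre projects to (538,128). It is aligned, so I insert.

Request:
carry_out --deltas '[[-1,[0,0.1,0],0],[-1,[0,0.2,0],0],[-1,[0,0.3,0],0],[-1,[0,0.4,0],0],[-1,[0,0.5,0],0],[-1,[0,0.6,0],0],[-1,[0,0.6,0],0]]'

```text
time: 6.8
position: [530.1, 21.8, 285.0]
ee_rot: [0.099, -3.14, -0.001]
contact_force: [0.3, 1.3, -1.2]
width: 17.6
grasp_force: 60.0
```

Request:
carry_out --deltas '[[-1,[0,0.1,0],0],[-1,[0,0.2,0],0],[-1,[0,0.3,0],0],[-1,[0,0.32,0],0],[-1,[0,0.32,0],0]]'

```text
time: 7.22
position: [529.5, 30.8, 285.0]
ee_rot: [0.099, -3.14, -0.0]
contact_force: [0.7, 0.5, -2.5]
width: 17.5
grasp_force: 60.0
```

```bash
python3 look.py 4 side
```

```text
{'time': np.float64(7.217), 'position': array([529.511,  30.813, 285.035]), 'ee_rot': array([ 0.099, -3.14 , -0.   ]), 'contact_force': array([ 0.695,  0.5  , -2.53 ]), 'wrist_torque': array([ 0.004, -0.043,  0.017]), 'width': np.float64(17.484)}
```

View pics/side4.png

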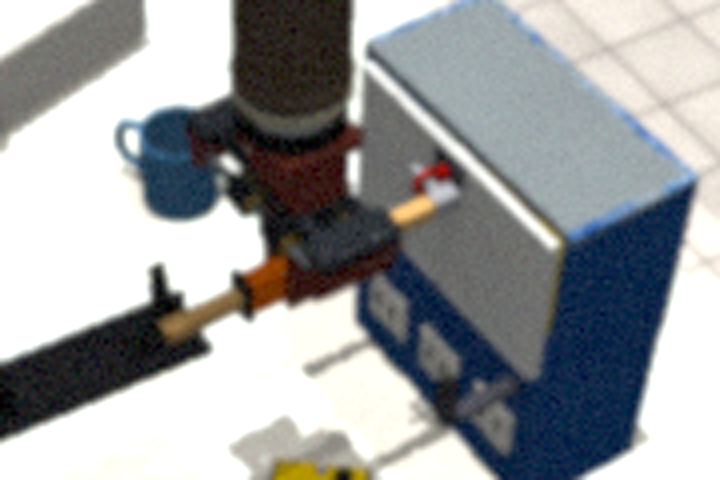

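The pin is through the ring, with its tip showing beyond the ring at (418,170). Now I swing the flap along the arc.

Request:
carry_out --deltas '[[-1,[0.08,0,0.01],0],[-1,[0.19,0,0.03],0],[-1,[0.31,0,0.06],0],[-1,[0.43,0,0.1],0],[-1,[0.55,0,0.13],0],[-1,[0.67,0,0.19],0],[-1,[0.81,0,0.25],0],[-1,[0.94,0,0.31],0]]'

```text
time: 7.93
position: [502.1, 28.6, 275.9]
ee_rot: [-0.097, 3.138, 0.0]
contact_force: [5.7, 1.1, -5.1]
width: 17.6
grasp_force: 60.0
```

Run:
```python
from cell import env
s=env.get_state(); print({k:s[k].round(3) for k in("position","contact_force","wrist_torque")})
```

```text
{'position': array([502.062,  28.635, 275.909]), 'contact_force': array([ 5.746,  1.099, -5.133]), 'wrist_torque': array([ 0.136, -0.971, -0.15 ])}
```

Request:
carry_out --deltas '[[-1,[0.14,0,0.13],0],[-1,[0.28,0,0.22],0],[-1,[0.41,0,0.31],0],[-1,[0.54,0,0.4],0],[-1,[0.68,0,0.51],0],[-1,[0.82,0,0.62],0],[-1,[0.96,0,0.73],0],[-1,[1.1,0,0.85],0]]'

```text
time: 8.6
position: [468.0, 26.5, 249.9]
ee_rot: [-0.097, 3.14, -0.0]
contact_force: [1.8, -1.3, 1.8]
width: 17.1
grasp_force: 60.0
```

Run:
```python
from cell import env
s=env.get_state(); print({k:s[k].round(3) for k in("position","contact_force","wrist_torque")})
```

```text
{'position': array([467.986,  26.509, 249.93 ]), 'contact_force': array([ 1.763, -1.308,  1.835]), 'wrist_torque': array([ 0.04 , -0.94 , -0.161])}
```

Request:
carry_out --deltas '[[-1,[0.09,0,0.07],0],[-1,[0.18,0,0.15],0],[-1,[0.26,0,0.23],0],[-1,[0.34,0,0.32],0],[-1,[0.41,0,0.4],0],[-1,[0.48,0,0.49],0],[-1,[0.54,0,0.58],0],[-1,[0.6,0,0.67],0]]'

```text
time: 9.27
position: [450.2, 25.5, 229.8]
ee_rot: [0.098, -3.14, -0.0]
contact_force: [3.0, 0.3, 0.8]
width: 17.3
grasp_force: 60.0
```

```bash
cat > s.py <<'E'
from cell import env
s=env.get_state(); print({k:s[k].round(3) for k in("position","contact_force","wrist_torque")})
E
python3 s.py
```

```text
{'position': array([450.248,  25.544, 229.833]), 'contact_force': array([2.95 , 0.259, 0.801]), 'wrist_torque': array([ 0.119, -0.879, -0.129])}
```

Request:
carry_out --deltas '[[-1,[0.06,0,0.08],0],[-1,[0.11,0,0.15],0],[-1,[0.16,0,0.23],0],[-1,[0.21,0,0.31],0],[-1,[0.25,0,0.38],0]]'

```text
time: 9.68
position: [442.8, 25.1, 218.5]
ee_rot: [0.098, -3.14, -0.0]
contact_force: [1.9, -0.2, -0.0]
width: 17.6
grasp_force: 60.0
```

Request:
carry_out --deltas '[[-1,[0.05,0,0.08],0],[-1,[0.09,0,0.16],0],[-1,[0.13,0,0.24],0],[-1,[0.17,0,0.32],0],[-1,[0.2,0,0.4],0]]'

```text
time: 10.1
position: [436.8, 24.7, 206.5]
ee_rot: [0.098, -3.14, -0.0]
contact_force: [3.1, 1.0, 0.5]
width: 17.5
grasp_force: 60.0
```

Request:
carry_out --deltas '[[-1,[0.03,0,0.07],0],[-1,[0.06,0,0.14],0],[-1,[0.09,0,0.21],0],[-1,[0.12,0,0.28],0]]'

```text
time: 10.43
position: [433.4, 24.5, 198.2]
ee_rot: [-0.098, 3.14, 0.0]
contact_force: [3.2, -1.1, -0.3]
width: 17.7
grasp_force: 60.0
```

```bash
python3 s.py
```

```text
{'position': array([433.445,  24.464, 198.181]), 'contact_force': array([ 3.235, -1.059, -0.262]), 'wrist_torque': array([ 0.218, -0.914, -0.065])}
```

Request:
carry_out --deltas '[[-1,[0.02,0,0.07],0],[-1,[0.05,0,0.14],0],[-1,[0.07,0,0.21],0],[-1,[0.09,0,0.28],0]]'

```text
time: 10.77
position: [430.7, 24.3, 189.7]
ee_rot: [-0.098, 3.14, 0.0]
contact_force: [2.4, 0.2, 0.7]
width: 17.9
grasp_force: 60.0
```

```bash
python3 s.py; python3 look.py 5 side
```

```text
{'position': array([430.695,  24.294, 189.743]), 'contact_force': array([2.436, 0.236, 0.695]), 'wrist_torque': array([ 0.148, -0.901, -0.052])}
{'time': np.float64(10.767), 'position': array([430.695,  24.294, 189.743]), 'ee_rot': array([-0.098,  3.14 ,  0.   ]), 'contact_force': array([2.436, 0.236, 0.695]), 'wrist_torque': array([ 0.148, -0.901, -0.052]), 'width': np.float64(17.875)}
```

View pics/side5.png

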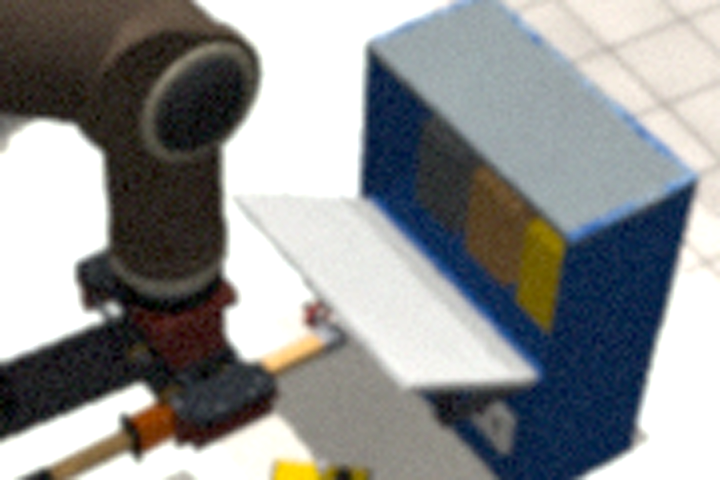

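The flap is well down (about 1 rad) with the hook in the eye at (315,315), and the force is still only the friction level. I continue gently.

Request:
carry_out --deltas '[[-1,[0.02,0,0.07],0],[-1,[0.04,0,0.14],0],[-1,[0.06,0,0.21],0]]'

```text
time: 11.07
position: [429.1, 24.2, 183.5]
ee_rot: [-0.098, 3.14, 0.0]
contact_force: [3.1, -0.4, 2.7]
width: 18.0
grasp_force: 60.0
```

```bash
python3 s.py
```

```text
{'position': array([429.056,  24.187, 183.513]), 'contact_force': array([ 3.097, -0.405,  2.658]), 'wrist_torque': array([ 0.198, -1.214, -0.068])}
```

Request:
carry_out --deltas '[[-1,[0.01,0,0.05],0],[-1,[0.02,0,0.1],0],[-1,[0.02,0,0.1],0]]'

```text
time: 11.32
position: [428.7, 24.2, 180.8]
ee_rot: [-0.098, 3.139, 0.0]
contact_force: [2.4, 0.1, 3.6]
width: 17.6
grasp_force: 60.0
```

```bash
python3 s.py
```

```text
{'position': array([428.734,  24.246, 180.796]), 'contact_force': array([2.41 , 0.129, 3.598]), 'wrist_torque': array([ 0.216, -1.238,  0.005])}
```

```bash
cat > tilt.py <<'E'
from m import *
from cell import env,imaging
def run(c="side"):
    s=env.get_state(); pos=s["position"]; q=imaging.camera_params(c); p,d=imaging.read_camera(c)
    rv=R.from_rotvec(s["ee_rot"]).as_matrix(); ex=-rv[:,0]; ey=np.cross([0,0,1],ex)
    P,u=pts(p,d,q); L=(P-(pos+[0,0,19])); L=np.c_[L@ex,L@ey,L[:,2]]
    h=cv2.cvtColor(p,cv2.COLOR_RGB2HSV)[u[:,1],u[:,0]].astype(int)
    m=(abs(L[:,1])<14)&(abs(L[:,2])<45)&(L[:,0]>-140)&(L[:,0]<150)
    wood=m&(h[:,0]>8)&(h[:,0]<25)&(h[:,1]>60)&(h[:,1]<185)
    for lo,hi in((-130,-60),(-60,-10),(60,100),(100,135)):
        k=wood&(L[:,0]>lo)&(L[:,0]<hi)
        if k.sum()>4: print((lo,hi),k.sum(),"x,z med",np.median(L[k],0).round(1))
    print({k:s[k].round(2) for k in("time","contact_force","wrist_torque")})
if __name__=="__main__": run()
E
python3 tilt.py
python3 - <<'E'
# same at earlier level pose (side4) for comparison
from m import *
z=np.load("side4.npz");q={k:z[k] for k in("intrinsics","xyz","rotation")}
P,u=pts(z["p"],z["d"],q); a=np.deg2rad(3.6); ex=np.array([np.cos(a),np.sin(a),0]);ey=np.array([-np.sin(a),np.cos(a),0])
L=P-np.array([529.511,30.813,304.035]); L=np.c_[L@ex,L@ey,L[:,2]]; h=cv2.cvtColor(z["p"],cv2.COLOR_RGB2HSV)[u[:,1],u[:,0]].astype(int)
w=(abs(L[:,1])<14)&(abs(L[:,2])<45)&(h[:,0]>8)&(h[:,0]<25)&(h[:,1]>60)&(h[:,1]<185)
for lo,hi in((-130,-60),(-60,-10),(60,100),(100,135)):
    k=w&(L[:,0]>lo)&(L[:,0]<hi); print((lo,hi),k.sum(),np.median(L[k],0).round(1))
E
```

```text
(-130, -60) 71 x,z med [-85.7  -3.1   2.8]
(-60, -10) 59 x,z med [-43.4  -5.5   4.7]
(60, 100) 39 x,z med [87.1 -3.5  7.3]
(100, 135) 47 x,z med [113.6  -3.9   7.2]
(-130, -60) 95 [-89.9  -3.6   5. ]
(-60, -10) 56 [-43.6  -4.5   6. ]
(60, 100) 14 [96.3 -4.2  6.1]
(100, 135) 45 [113.1  -3.    4.4]Traceback (most recent call last):
  File "tilt.py", line 14, in <module>
    if __name__=="__main__": run()
                             ~~~^^
  File "tilt.py", line 13, in run
    print({k:s[k].round(2) for k in("time","contact_force","wrist_torque")})
             ^^^^^^^^^^
AttributeError: 'float' object has no attribute 'round'
```

Request:
carry_out --deltas '[[-1,[0.06,0,0.04],0],[-1,[0.06,0,0.07],0],[-1,[0.06,0,0.07],0]]'

```text
time: 11.62
position: [428.2, 24.3, 179.2]
ee_rot: [-0.098, 3.136, 0.001]
contact_force: [5.0, 0.5, 5.4]
width: 18.2
grasp_force: 60.0
```

```bash
sed -i 's/s\[k\].round(2)/np.round(s[k],2)/' tilt.py; python3 tilt.py
```

```text
(-130, -60) 71 x,z med [-85.7  -3.6   2.2]
(-60, -10) 49 x,z med [-43.9  -4.1   5.6]
(60, 100) 40 x,z med [87.9 -2.7  7.2]
(100, 135) 44 x,z med [113.4  -2.6   7.7]
{'time': np.float64(11.62), 'contact_force': array([5.02, 0.46, 5.38]), 'wrist_torque': array([ 0.35, -1.91, -0.09])}
```

Request:
carry_out --deltas '[[-1,[0.03,0,0.03],0],[-1,[0.05,0,0.06],0],[-1,[0.05,0,0.06],0]]'

```text
time: 11.92
position: [427.9, 24.4, 177.9]
ee_rot: [-0.097, 3.134, 0.001]
contact_force: [8.1, 1.8, 4.8]
width: 17.9
grasp_force: 60.0
```

```bash
python3 tilt.py
```

```text
(-130, -60) 70 x,z med [-86.1  -3.7   1.1]
(-60, -10) 53 x,z med [-44.   -3.8   3.8]
(60, 100) 41 x,z med [87.3 -2.5  8.4]
(100, 135) 44 x,z med [112.   -3.1   9.8]
{'time': np.float64(11.92), 'contact_force': array([8.06, 1.82, 4.79]), 'wrist_torque': array([ 0.42, -2.61, -0.11])}
```

Request:
carry_out --deltas '[[-1,[0.01,0,0.03],0],[-1,[0.02,0,0.05],0],[-1,[0.02,0,0.05],0],[-1,[0.02,0,0.05],0],[-1,[0.02,0,0.05],0]]'

```text
time: 12.38
position: [427.7, 24.4, 176.6]
ee_rot: [-0.097, 3.133, 0.001]
contact_force: [9.5, 0.7, 4.1]
width: 17.7
grasp_force: 60.0
```

Request:
carry_out --deltas '[[-1,[0,0,0],0]]'

```text
time: 12.47
position: [427.6, 24.4, 176.6]
ee_rot: [-0.097, 3.133, 0.001]
contact_force: [8.1, 2.3, 4.4]
width: 17.8
grasp_force: 60.0
```

```bash
python3 tilt.py
```

```text
(-130, -60) 71 x,z med [-85.5  -3.4   0.6]
(-60, -10) 55 x,z med [-43.6  -5.    4.5]
(60, 100) 42 x,z med [86.4 -2.6  9.5]
(100, 135) 46 x,z med [113.   -3.9  10.6]
{'time': np.float64(12.47), 'contact_force': array([8.15, 2.35, 4.41]), 'wrist_torque': array([ 0.41, -2.71, -0.11])}
```

Request:
carry_out --deltas '[[-1,[0.04,0,0.01],0],[-1,[0.07,0,0.02],0],[-1,[0.07,0,0.02],0],[-1,[0.07,0,0.02],0]]'

```text
time: 12.85
position: [426.7, 24.5, 176.5]
ee_rot: [-0.097, 3.131, 0.002]
contact_force: [12.1, 0.6, 5.8]
width: 17.7
grasp_force: 60.0
```

Request:
carry_out --deltas '[[-1,[0,0,0],0],[-1,[0,0,0],0]]'

```text
time: 13.02
position: [426.7, 24.4, 176.5]
ee_rot: [-0.097, 3.131, 0.002]
contact_force: [10.9, 1.2, 5.5]
width: 17.6
grasp_force: 60.0
```

```bash
python3 tilt.py
```

```text
(-130, -60) 73 x,z med [-86.   -3.6   0.5]
(-60, -10) 51 x,z med [-44.2  -4.4   2.8]
(60, 100) 44 x,z med [86.5 -3.2 10.3]
(100, 135) 43 x,z med [113.8  -3.7  10.4]
{'time': np.float64(13.02), 'contact_force': array([10.86,  1.2 ,  5.5 ]), 'wrist_torque': array([ 0.5 , -3.36, -0.13])}
```

Request:
carry_out --deltas '[[-1,[0,0,0],0],[-1,[0,0,0],0],[-1,[-0.06,0,-0.02],0],[-1,[-0.12,0,-0.05],0],[-1,[-0.18,0,-0.08],0],[-1,[-0.2,0,-0.1],0],[-1,[-0.2,0,-0.1],0]]'

```text
time: 13.65
position: [427.8, 24.1, 177.3]
ee_rot: [0.098, -3.139, 0.0]
contact_force: [0.6, 0.3, 2.3]
width: 17.8
grasp_force: 60.0
```

```bash
python3 tilt.py
```

```text
(-130, -60) 69 x,z med [-86.4  -3.5   0.8]
(-60, -10) 53 x,z med [-43.6  -4.2   3.3]
(60, 100) 41 x,z med [85.7 -1.9  8.9]
(100, 135) 45 x,z med [113.7  -3.1  10. ]
{'time': np.float64(13.65), 'contact_force': array([0.57, 0.26, 2.29]), 'wrist_torque': array([ 0.2 , -0.92, -0.03])}
```

Request:
carry_out --deltas '[[-1,[0,0,-0.05],0],[-1,[0,0,-0.1],0],[-1,[0,0,-0.1],0]]'

```text
time: 13.95
position: [427.0, 23.9, 180.1]
ee_rot: [0.098, -3.137, 0.001]
contact_force: [0.5, 0.3, -2.0]
width: 17.9
grasp_force: 60.0
```

```bash
python3 tilt.py; python3 look.py 6 side
```

```text
(-130, -60) 70 x,z med [-85.6  -3.4   1.8]
(-60, -10) 53 x,z med [-42.9  -5.2   2.5]
(60, 100) 40 x,z med [87.9 -2.7  8.7]
(100, 135) 46 x,z med [113.5  -2.4   9.6]
{'time': np.float64(13.95), 'contact_force': array([ 0.55,  0.28, -2.05]), 'wrist_torque': array([ 0.04, -0.03, -0.01])}
{'time': np.float64(14.0), 'position': array([427.213,  23.965, 180.134]), 'ee_rot': array([ 9.800e-02, -3.138e+00,  1.000e-03]), 'contact_force': array([ 0.33 , -0.705, -1.679]), 'wrist_torque': array([ 0.047, -0.021,  0.022]), 'width': np.float64(17.596)}
```

View pics/side6.png

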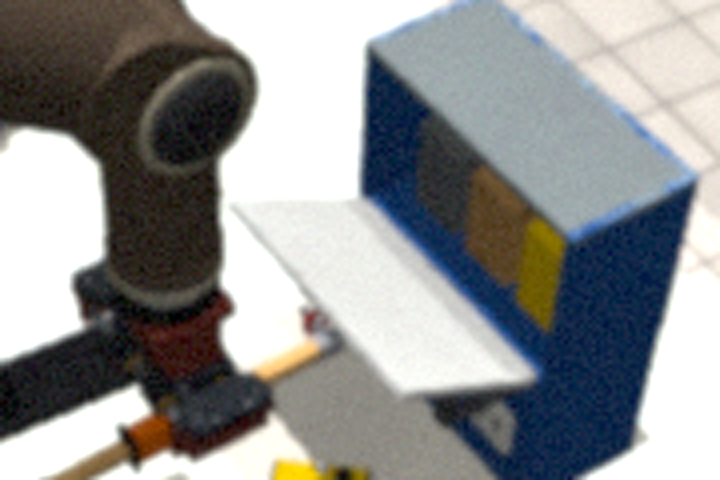

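Fully unloaded, and the flap is down with the hook at (318,330). I withdraw the pin sideways (-y).

Request:
carry_out --deltas '[[-1,[0,-0.15,0],0],[-1,[0,-0.3,0],0],[-1,[0,-0.45,0],0],[-1,[0,-0.6,0],0],[-1,[0,-0.75,0],0],[-1,[0,-0.75,0],0]]'

```text
time: 14.55
position: [429.7, 0.5, 180.7]
ee_rot: [0.096, -3.14, 0.0]
contact_force: [0.1, 0.4, -2.3]
width: 17.9
grasp_force: 60.0
```

```bash
python3 s.py
```

```text
{'position': array([429.731,   0.491, 180.658]), 'contact_force': array([ 0.084,  0.416, -2.256]), 'wrist_torque': array([ 0.033, -0.04 ,  0.034])}
```

Request:
carry_out --deltas '[[-1,[0,-0.2,0],0],[-1,[0,-0.4,0],0],[-1,[0,-0.6,0],0],[-1,[0,-0.8,0],0],[-1,[0,-0.9,0],0],[-1,[0,-0.9,0],0]]'

```text
time: 15.05
position: [431.5, -26.2, 180.7]
ee_rot: [-0.096, 3.14, -0.0]
contact_force: [-0.0, -0.5, -1.4]
width: 17.6
grasp_force: 60.0
```

```bash
python3 s.py; python3 look.py 7 side
```

```text
{'position': array([431.45 , -26.179, 180.658]), 'contact_force': array([-0.003, -0.493, -1.438]), 'wrist_torque': array([ 0.088, -0.011, -0.103])}
{'time': np.float64(15.05), 'position': array([431.45 , -26.179, 180.658]), 'ee_rot': array([-0.096,  3.14 , -0.   ]), 'contact_force': array([-0.003, -0.493, -1.438]), 'wrist_torque': array([ 0.088, -0.011, -0.103]), 'width': np.float64(17.604)}
```

View pics/side7.png

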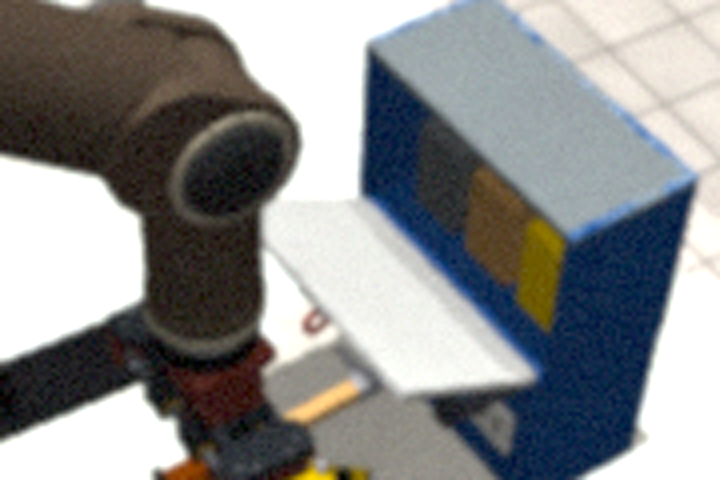

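Unhooked: the bare ring is at (316,320), the pin is clear at (350,372) and the flap stays down. I back off and return to the rest.

Request:
carry_out --deltas '[[-1,[0.5,0,0],0],[-1,[1.3,0,0],0],[-1,[2.1,0,0],0],[-1,[2.8,0,0],0],[-1,[3,0.3,0],0.2],[-1,[3,1.1,0],0.4],[-1,[3,2.1,0],0.57],[-1,[3,3.2,0],0.57]]'

```text
time: 15.77
position: [335.4, 65.8, 181.0]
ee_rot: [0.001, 3.14, 0.001]
contact_force: [1.3, -0.1, -2.6]
width: 17.9
grasp_force: 60.0
```

Request:
carry_out --deltas '[[-1,[0,1.1,0],0],[-1,[0,2.2,0],0],[-1,[0,3.3,0],0],[-1,[0,4.4,0],0],[-1,[0,5.5,0],0],[-1,[0,6.1,0],0],[-1,[0,6.4,0],0],[-1,[0,6.4,0],0]]'

```text
time: 16.43
position: [334.7, 258.6, 180.5]
ee_rot: [0.009, -3.141, -0.0]
contact_force: [-0.3, -0.2, -2.0]
width: 18.3
grasp_force: 60.0
```

```bash
python3 look.py 8
```

```text
{'time': np.float64(16.433), 'position': array([334.741, 258.619, 180.455]), 'ee_rot': array([ 0.009, -3.141, -0.   ]), 'contact_force': array([-0.299, -0.213, -2.049]), 'wrist_torque': array([-0.023, -0.11 , -0.019]), 'width': np.float64(18.311)}
```

Request:
carry_out --deltas '[[-1,[-0.6,0.13,0],0],[-1,[-1.7,0.13,0],0],[-1,[-2.8,0.13,0],0],[-1,[-3.7,0.13,0],0],[-1,[-4.2,0.13,0],0],[-1,[-4.28,0.13,0],0],[-1,[-4.28,0.13,0],0]]'

```text
time: 17.02
position: [463.9, 259.2, 180.2]
ee_rot: [-0.001, -3.141, 0.002]
contact_force: [-1.0, -0.5, -1.8]
width: 17.7
grasp_force: 60.0
```

Request:
carry_out --deltas '[[-1,[0,0,0.7],0],[-1,[0,0,1.6],0],[-1,[0,0,2.5],0],[-1,[0,0,3.2],0],[-1,[0,0,3.6],0],[-1,[0,0,3.75],0],[-1,[0,0,3.75],0]]'

```text
time: 17.6
position: [461.9, 260.4, 67.5]
ee_rot: [0.005, -3.139, 0.002]
contact_force: [0.2, 0.6, -1.5]
width: 18.0
grasp_force: 60.0
```

```bash
python3 tilt.py; python3 look.py 9 wrist
```

```text
(-130, -60) 72 x,z med [-88.6  -2.3   0.6]
(-60, -10) 42 x,z med [-44.1  -3.3   4.9]
(60, 100) 35 x,z med [85.5 -3.4  8.9]
(100, 135) 30 x,z med [114.4  -3.2   8.2]
{'time': np.float64(17.6), 'contact_force': array([ 0.21,  0.59, -1.51]), 'wrist_torque': array([ 0.02, -0.08,  0.02])}
{'time': np.float64(17.65), 'position': array([462.753, 260.897,  68.446]), 'ee_rot': array([ 0.004, -3.141,  0.   ]), 'contact_force': array([ 0.429,  0.658, -2.254]), 'wrist_torque': array([ 0.008, -0.026, -0.021]), 'width': np.float64(17.621)}
```

View pics/wrist9.png

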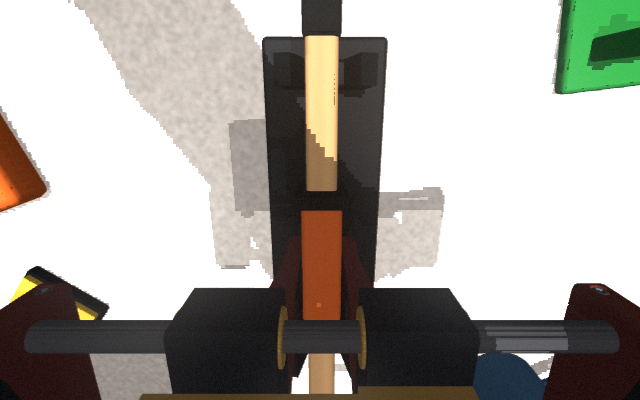

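The pole lies over the rest with its centreline at column 322 against the rest's 325, about 1.7 mm off in y. I correct that and lower.

Request:
carry_out --deltas '[[-1,[0,0.06,0.2],0],[-1,[0,0.06,0.4],0],[-1,[0,0.06,0.6],0],[-1,[0,0.06,0.75],0],[-1,[0,0.06,0.85],0],[-1,[0,0.06,0.85],0],[-1,[0,0.06,0.85],0]]'

```text
time: 18.28
position: [463.3, 262.9, 42.5]
ee_rot: [0.004, -3.141, 0.001]
contact_force: [-1.1, 0.0, -1.8]
width: 17.7
grasp_force: 60.0
```

```bash
python3 s.py
```

```text
{'position': array([463.328, 262.874,  42.456]), 'contact_force': array([-1.108,  0.036, -1.812]), 'wrist_torque': array([ 0.046, -0.03 ,  0.059])}
```

Request:
carry_out --deltas '[[-1,[0,0,0.05],0],[-1,[0,0,0.09],0],[-1,[0,0,0.09],0]]'

```text
time: 18.53
position: [463.9, 263.1, 40.6]
ee_rot: [-0.004, 3.141, 0.001]
contact_force: [-1.1, -1.8, 5.4]
width: 17.7
grasp_force: 60.0
```

Request:
carry_out --deltas '[[-1,[0,0,0],0],[-1,[0,0,0],0],[-1,[0,0,0.03],0],[-1,[0,0,0.05],0],[-1,[0,0,0.05],0],[-1,[0,0,0.05],0]]' --grip_force 3

```text
time: 19.03
position: [463.3, 262.9, 38.2]
ee_rot: [0.004, -3.141, 0.0]
contact_force: [-0.6, 0.7, -1.4]
width: 17.7
grasp_force: 3.0
```

```bash
python3 tilt.py
```

```text
(-130, -60) 65 x,z med [-85.   -1.4   5.4]
(-60, -10) 43 x,z med [-44.1  -3.5   6.4]
(60, 100) 30 x,z med [85.1 -1.2  6.4]
(100, 135) 29 x,z med [112.8  -2.8   3.6]
{'time': np.float64(19.03), 'contact_force': array([-0.64,  0.71, -1.38]), 'wrist_torque': array([ 0.06, -0.07,  0.05])}
```

Pole is level in the rest again. I open partway, then fully, and rise.

Request:
carry_out --deltas '[[-0.4,[0,0,0],0],[-0.4,[0,0,0],0],[-0.2,[0,0,0],0],[0,[0,0,0],0],[0,[0,0,0],0],[0.2,[0,0,0],0],[0.2,[0,0,0],0],[0.2,[0,0,0],0]]'

```text
time: 19.75
position: [463.5, 263.0, 38.5]
ee_rot: [-0.004, 3.142, 0.0]
contact_force: [0.3, 0.5, -0.4]
width: 52.5
grasp_force: 0.0
```

Request:
carry_out --deltas '[[0.2,[0,0,-0.3],0],[0.2,[0,0,-1],0],[0.2,[0,0,-2],0],[0.2,[0,0,-3.2],0],[0.2,[0,0,-4.4],0],[0.2,[0,0,-5.5],0],[0.2,[0,0,-6.5],0],[0.2,[0,0,-7],0]]'

```text
time: 20.42
position: [464.5, 263.5, 253.4]
ee_rot: [-0.004, 3.137, 0.005]
contact_force: [0.2, -0.1, 0.4]
width: 52.6
grasp_force: 0.0
```

Request:
carry_out --deltas '[[0.2,[2,0,-0.5],0],[0.2,[3,0,-1],0],[0.2,[3,0,-1],0],[0.2,[3,0,-1],0],[0.2,[3,0,-1],0]]'

```text
time: 20.83
position: [373.7, 262.8, 279.5]
ee_rot: [-0.005, 3.14, 0.002]
contact_force: [1.1, -0.6, -0.6]
width: 52.8
grasp_force: 0.0
```

```bash
python3 look.py 10 top side wrist
python3 - <<'E'
from m import *
for c in ["top","side","wrist"]:
    z=np.load(f"{c}10.npz");q={k:z[k] for k in("intrinsics","xyz","rotation")};P,u=pts(z["p"],z["d"],q)
    m=(P[:,2]>58)&(P[:,2]<80)&(P[:,0]>300)&(P[:,0]<620)&(abs(P[:,1]-260)<12)
    if m.sum()>20: print(c,m.sum(),"y",np.polyfit(P[m][:,0]-454,P[m][:,1],1),"z",np.polyfit(P[m][:,0]-454,P[m][:,2],1),P[m][:,0].min(),P[m][:,0].max())
    h=cv2.cvtColor(z["p"],cv2.COLOR_RGB2HSV)[u[:,1],u[:,0]].astype(int)
    f=(abs(P[:,1]-62)<90)&(P[:,0]>570)&(P[:,0]<675)&(P[:,2]>180)&(P[:,2]<300)&(h[:,1]<60)
    if f.sum()>50: k=np.polyfit(P[f][:,0],P[f][:,2],1); print("flap angle",np.pi/2-abs(np.arctan(k[0])),f.sum())
E
```

```text
{'time': np.float64(20.833), 'position': array([373.728, 262.842, 279.46 ]), 'ee_rot': array([-5.00e-03,  3.14e+00,  2.00e-03]), 'contact_force': array([ 1.133, -0.554, -0.584]), 'wrist_torque': array([ 0.013, -0.04 ,  0.012]), 'width': np.float64(52.776)}
top 217 y [4.40174329e-03 2.60056961e+02] z [-5.67264988e-02  6.99355030e+01] 437.06699963131064 611.4394052761284
flap angle 1.0822594368063019 1607
side 352 y [3.03821528e-03 2.61264019e+02] z [-4.14555475e-03  6.57715193e+01] 326.0710580215941 612.3273447830836
flap angle 1.0871214646086818 992
wrist 2404 y [2.55307324e-03 2.62104308e+02] z [3.59451285e-03 6.76837525e+01] 324.1153844398002 581.4395900290759
```

View pics/top10.png

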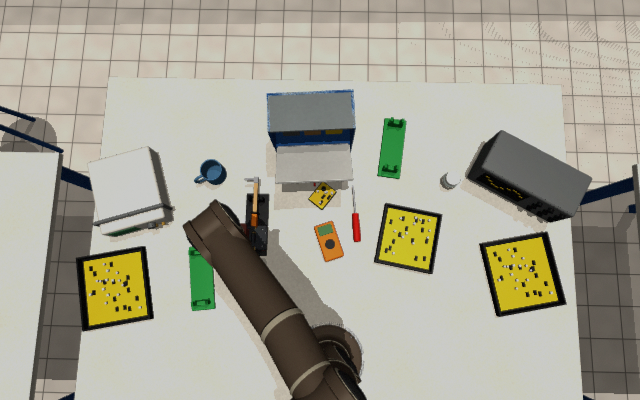

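The pole is back in its rest at its original position (y about 260, level, hook end at (256,181)). The flap is down at about 1.085 rad and the other things haven't moved. Handing in.

```bash
python3 -c "
from cell import workorder
print(workorder.sign_off())"
```

```text
the job is handed in; nothing more can be done
None
```

The job is handed in at about 21 s on the clock: the flap is down at about 1.085 rad after being held on its stops at roughly 10 N for 0.4 s or more (by my estimate from the wrist force, at most about 14 N on the eye), the hook is out, the pole is level in its black rest where it was, and nothing else moved in the final picture.

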